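Register a book on the tag-writing station

ROBOT

A 7-joint arm with a two-finger parallel gripper is mounted at the origin on the work surface. World frame = base frame: x ahead of the robot, y to its left, z up, the work surface at z = 0. Lengths are in mm, angles in rad, forces in N, time in s.
With the tool pointing down it reaches from about 400 to 875 mm from the base axis. Payload 6.5 kg.
Tool frame: the origin (TCP) lies midway between the tips of the shut fingers; the grasp point (between the pads) lies robot.hold_point_z behind it (robot.hold_point_z is the distance from the TCP to the grasp point, in mm); z points along the fingers, y is the line along which they close (so a half turn about z gives the same grasp; the last joint's range is limited). The gripper opens to 88 mm and grips with 3 to 60 N. Pads are 18 mm wide; open, the fingers measure 123 mm over their backs; the gripper's body (75 mm by 187 mm) begins 45 mm behind the grasp point.
Start: joints at [1.188, 0.536, -0.004, 1.538, 0.003, 1.067, -0.071], TCP at [202.489, -617.648, 238.716] pointing down, gripper open.
Joint ranges: [-2.7, 2.7], [-0.37, 2.16], [-1.27, 1.26], [0.24, 2.4], [-1.31, 4.45], [0.19, 1.91], [-2.76, 2.76]. Speed limits (rad/s): [2.39, 2.39, 3.14, 3.14, 3.14, 3.14, 3.14].

INTERFACE

Orientations are given as a 3x3 rotation matrix whose columns are the frame's x, y, z axes.
In Python, from rig import sensors, read_camera, calibration, order, robot gives the robot as it stands.
- The arm moves only by the tool servo_tool, never from a script. Its argument "rows" is a list of rows, each a list of 6 numbers: the shift along the tool's x, y, z in mm, then the turn, a rotation vector about the tool's x, y, z in degrees. A call has 1 to 8 rows; each row is the pose to reach, as a shift and turn from the pose commanded when the call began, along the tool's axes at that moment; what a row does not reach only later rows make up. A row lasts 1/8 s, in which the tool goes at most 62.5 mm and 10.7 degrees, less where a joint would pass 70% of its speed; a pose out of reach is approached as far as the arm can. A call with a gripper value outside its range is refused whole. "jaw" is the closure in counts, from 0 (fully open) to 255 (shut), set as the call begins (left out, the last holds). The fingers move at their own pace and stop on an object; "newtons" is the grip in N (left out, the last holds). Time passes only in rows, so rows that repeat a pose let the fingers close. It gives the time, the measured TCP pose, the force, the opening and the grip force at its end, in the units of the state.
- sensors.get_state(): the state, without advancing time (a new reading comes with each control period).
- read_camera(name): name is "side" or "top" or "wrist"; returns the picture (384x512x3 uint8, blue, green, red); there is no depth.
- calibration(name): a dict with "mtx" (3x3 intrinsics, pixels), "cam_to_world" (4x4, takes a point from camera to world coordinates); the wrist camera has in their place "tool_from_camera" (4x4, takes a point from camera to tool coordinates, whose origin is the TCP and whose axes are the flange's). Camera axes: x right, y up, looking along -z (the intrinsics and any distortion apply to the point x, -y, -z); pixel columns grow to the right and rows downward; lengths in mm; the calibration is good to about 2 mm. A picture is of the moment at which its call begins: read the wrist's pose just before it. calibration takes no time and is no camera call.
- order.hand_in(): hands the job in; it is judged then, once.
The state is a dict: "time_s": time; "q": joint angles; "dq": joint speeds; "effort": joint torques, N m; "position": TCP position; "ee_rot": TCP orientation; "wrist_force": force on the tool from outside, world axes, zero at the start; "moment": the same for the moment, N m; "finger_gap": opening from 0.0 (shut) to 1.0 (fully open); "grasp_force": force on a finger pad.
Only numpy, scipy, OpenCV 4.12 (cv2) and the standard library are available. Lean on these libraries where they do the work, as an engineer would, in place of code of your own. Each camera call takes 0.05 s, during which the arm holds its last target. There are 200 camera calls.

TASK

Get the grey book tagged: slide it spine first up the sloping pad of the tag-writing station until it lies home against the stop bar, wherever that has been clamped, and bring it across so that it is also flush along the side fence; then press the white write key right down and let go. Work by feel and gently, without shoving the book against the station; it must be left lying flat in that corner, and the stapler, the tape dispenser and the mug stay where they are.

Things in the scene. Friction and masses are not known exactly. Their poses are not given: they have to be found in the camera images.
- station: White and grey plastic tag-writing station, fixed to the desk. Origin: desk level, middle of the pad's foot edge; x level, pointing up the slope; y left when looking up the slope; z up. The grey pad (y -143 to 143 mm) starts flush with the desk at x = 0 and rises at 0.14 rad (8 deg) to x = 233 mm; behind it a level console, x 234 to 318, top 46 mm high. Pad open at foot and right side.
- presence (a joint): Black sprung presence feeler (30 x 9 mm tab) in the face of the stop bar. m: 0 standing out of the bar's face, 0.005 pushed flush by something lying against the bar; 0.25 N at most. The aluminium stop bar lies square across the pad, 248 mm long, 18 mm high, 30 mm deep, two black clamp knobs. It is clamped tight, each time somewhere else: its face (towards the foot) is 165 to 200 mm up the slope from the foot edge.
- fence_foot (a point): Foot end of the inner face of the aluminium side fence, on the pad surface, 120 mm left of the pad's middle. The fence is fixed along the pad's left edge, parallel to the station's x, 18 mm high above the pad, 10 mm thick, from foot to top; its mouth at the foot is flared outwards. Axes: x up along the slope (tilted 0.14 rad), y left, z square to the pad.
- book_mid (a point): Centre of the grey closed hardback, half-way up. 130 mm from spine to fore-edge (its x, spine at +x), 195 mm along the spine (its y), 24 mm thick, 0.25 to 0.45 kg, stiff. Starts flat on the desk before the foot of the pad, spine towards the slope, up to 0.3 rad askew, its middle 10 to 45 mm too far right for the fence.
- book: The same book; origin at the centre of its underside, axes as above.
- book_spine_left (a point): Left end of the book's lower spine edge (65 mm ahead of the centre along its x, 97.5 mm to +y, on the underside): the corner that belongs where stop bar and fence meet.
- write_key_top (a point): Centre of the top of the round white write key, 30 mm across, that stands on the console (station x = 276, y = -55 mm). It is pressed straight down.
- write_key (a joint): Travel of the write key in m: 0 released, 0.006 fully down. A spring: about 5 N holds it fully down.
- stapler: Black desk stapler, 125 x 30 x 55 mm, stays where it is. Origin: centre of its underside.
- tape_dispenser: Black tape dispenser, 150 x 60 x 91 mm, stays where it is. Origin: centre of its underside.
- mug: White mug, 82 mm across, 95 mm high, stays where it is. Origin: centre of its underside.

How it is judged:
By the outcome, as a careful person would: the job done as asked, in the order asked, and still so for the second after the job is handed in, with the robot touching nothing.
It also fails if it takes over 70 s, if anything falls off the work surface, if the arm or the gripper's body presses on something with over 40 N, if the wrist force passes 120 N, or if a joint passes its speed limit or range.

## Working session

There is one attempt and no reset: what is moved stays moved. The work goes in short steps, Python scripts to look and compute and a tool call to move; the robot and the scene stay as the last step left them, time stands still between calls to the robot, and variables do not carry over. Pictures are saved under pics/ and viewed, at most 10 in all, crops included, and the job is handed in when it is done.

Besides the shell and the picture viewer there is one more tool, called after ">>>" as name(argument=value, ...), one argument or row to a line, values as JSON. servo_tool: Moves the arm, as the interface text tells. Its arguments: {"type":"object","properties":{"rows":{"type":"array","items":{"type":"array","items":{"type":"number"}}},"jaw":{"type":"number"},"newtons":{"type":"number"}},"required":["rows"]}

```bash
ls; mkdir -p pics; python3 - <<'E'
from rig import sensors, read_camera, calibration, robot
import cv2,numpy as np
s=sensors.get_state();print(s['time_s'],s['position'],np.round(s['ee_rot'],3),s['wrist_force'],robot.hold_point_z)
for n in("top","side"):
    im=read_camera(n);cv2.imwrite(f"pics/{n}0.png",im);c=calibration(n);print(n,c)
print(calibration("wrist"))
E
```

```text
pics
0.0 [ 202.32559195 -617.07634743  237.83967351] [[ 0.95   0.312 -0.001]
 [ 0.312 -0.95   0.002]
 [-0.    -0.002 -1.   ]] [ 0.77311653 -0.63348694 -0.05573269] 18.700000000000003
top {'mtx': array([[400.3767117 ,   0.        , 258.16213382],
       [  0.        , 400.3767117 , 190.51863263],
       [  0.        ,   0.        ,   1.        ]]), 'cam_to_world': array([[ 1.76814398e-02,  9.89964875e-01, -1.40203113e-01,
         4.67544260e+02],
       [-9.99803469e-01,  1.87634975e-02,  6.39956317e-03,
         1.07250635e+02],
       [ 8.96604352e-03,  1.40062405e-01,  9.90102082e-01,
         1.12163212e+03],
       [ 0.00000000e+00,  0.00000000e+00,  0.00000000e+00,
         1.00000000e+00]])}
side {'mtx': array([[465.57084177,   0.        , 254.2984749 ],
       [  0.        , 465.57084177, 184.56990017],
       [  0.        ,   0.        ,   1.        ]]), 'cam_to_world': array([[-7.66764655e-01,  3.99338163e-01, -5.02594265e-01,
         2.25620892e+01],
       [-6.41655294e-01, -4.53962303e-01,  6.18220601e-01,
         8.08190211e+02],
       [ 1.87202294e-02,  7.96521976e-01,  6.04319695e-01,
         7.48010519e+02],
       [ 0.00000000e+00,  0.00000000e+00,  0.00000000e+00,
         1.00000000e+00]])}
{'mtx': array([[281.64501694,   0.        , 254.00428803],
       [  0.        , 281.64501694, 188.81501523],
       [  0.        ,   0.        ,   1.        ]]), 'tool_from_camera': array([[ 4.25452286e-04,  9.65390182e-01,  2.60809538e-01,
         6.80266513e+01],
       [ 9.99999909e-01, -3.99241119e-04, -1.53479013e-04,
        -3.49661712e-02],
       [-4.40412405e-05,  2.60809580e-01, -9.65390264e-01,
        -1.46775063e+02],
       [ 0.00000000e+00,  0.00000000e+00,  0.00000000e+00,
         1.00000000e+00]])}
```

View pics/top0.png

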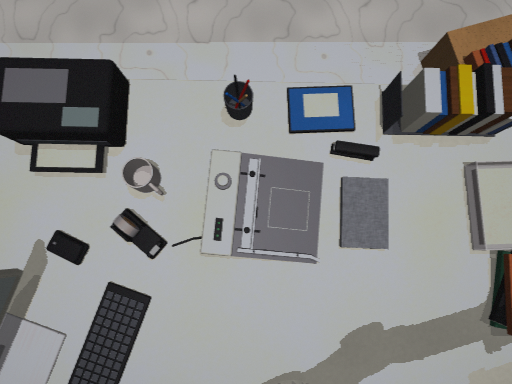

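View pics/side0.png

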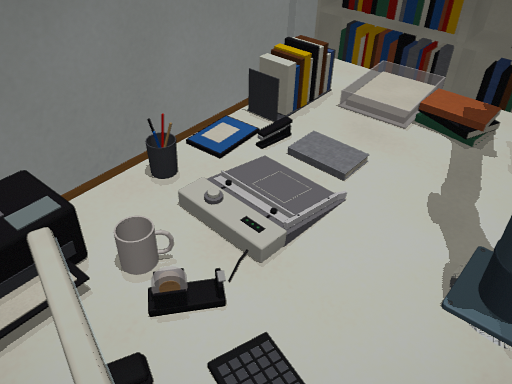

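The top view shows the station at the centre: foot edge on the right at col ~320, rows 160–262, fence along row ~255, stop bar at cols 245–258 and key at (223,181). The book is at cols 341–389, rows 177–249, with the stapler at (355,150), tape dispenser at (138,232) and mug at (142,174). The side view agrees.

```bash
cat > h.py <<'E'
import numpy as np,cv2
from rig import sensors, read_camera, calibration, robot
def ray(n,uv,st=None):
    c=calibration(n);u,v=uv;d=np.linalg.inv(c['mtx'])@[u,v,1];d=np.array([d[0],-d[1],-d[2]])
    if n=="wrist":
        T=np.eye(4);T[:3,:3]=st['ee_rot'];T[:3,3]=st['position'];T=T@c['tool_from_camera']
    else:T=c['cam_to_world']
    return T[:3,3],T[:3,:3]@d
def onplane(n,uv,p0,nrm=(0,0,1),st=None):
    o,d=ray(n,uv,st);nrm=np.array(nrm);return o+d*(nrm@(np.array(p0)-o))/(nrm@d)
def atz(n,uv,z,st=None):return onplane(n,uv,(0,0,z),st=st)
E
python3 - <<'E'
from h import *
im=cv2.imread("pics/top0.png")
cv2.imwrite("pics/top0c.png",cv2.resize(im[135:275,190:400],None,fx=3.8,fy=3.8,interpolation=cv2.INTER_CUBIC))
g=cv2.cvtColor(im,cv2.COLOR_BGR2GRAY);m=((g<165)*255).astype(np.uint8);m[:,:330]=0;m[:165]=0;m[260:]=0;m[:,400:]=0
m=cv2.morphologyEx(m,cv2.MORPH_OPEN,np.ones((5,5)))
c=max(cv2.findContours(m,0,2)[0],key=cv2.contourArea);r=cv2.minAreaRect(c);print(r)
b=cv2.boxPoints(r);P=[atz("top",p,24)for p in b];print(np.round(b,1),np.round(P,1),[np.linalg.norm(P[i]-P[i-1])for i in range(4)])
E
```

```text
((363.6023864746094, 212.175048828125), (50.16379928588867, 71.69827270507812), 1.1017061471939087)
[[337.8 247.5]
 [339.2 175.9]
 [389.4 176.8]
 [388.  248.5]] [[ 470.5 -119.2   24. ]
 [ 668.6 -125.1   24. ]
 [ 668.5 -265.3   24. ]
 [ 470.3 -255.9   24. ]] [np.float64(136.67717589556474), np.float64(198.11690029822134), np.float64(140.17505863713822), np.float64(198.4050388283658)]
```

View pics/top0c.png

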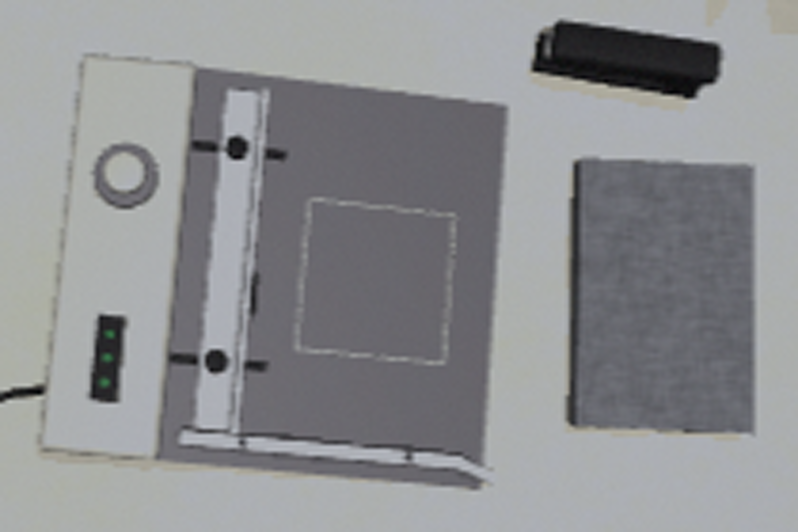

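The crop shows pad foot corners (508,106) and (482,487), and console far corners (84,53) and (41,452). The key is at (126,174), the bar's face foot runs (267,92)–(240,440), and the fence's inner edge runs near (408,450). The book's top face has corners (582,160), (752,165), (755,433) and (577,425).

```bash
python3 - <<'E'
from h import *
f=lambda x,y:(190+(x+.5)/3.8-.5,135+(y+.5)/3.8-.5)
R=atz("top",f(508,106),0);L=atz("top",f(482,487),0);print("foot",R,L,np.linalg.norm(R-L))
C=[atz("top",f(*p),46) for p in((84,53),(41,452))];print("cons",C,np.linalg.norm(C[0]-C[1]))
K=atz("top",f(126,174),56);print("key",K)
B=[atz("top",f(*p),24) for p in((582,160),(752,165),(755,433),(577,425))];print("book",np.round(B,1),np.mean(B,0),[np.linalg.norm(B[i]-B[i-1])for i in range(4)])
y=(L-R)+(C[1]-C[0]);y/=np.linalg.norm(y);x=np.array([y[1],-y[0],0]);
mf=(R+L)/2;mc=(C[0]+C[1])/2;d=mc-mf;print("len",d@x,d@y)
o=mf+ ((d@y)/2)*y
print("station o",o,"x",x,"y",y,"yaw",np.arctan2(x[1],x[0]))
S=np.array([x,y,[0,0,1]])
print("key st",S@(K-o))
for b in B:print("b",np.round(S@(b-o),1))
e=B[0]+B[3]-B[1]-B[2];print("bookyaw rel",np.arctan2((S@e)[1],(S@e)[0]))
n=-np.sin(.14)*x+np.array([0,0,np.cos(.14)])
for p in((267,92),(240,440),(258,285)):
    q=S@(onplane("top",f(*p),o,n)-o);print("bar foot",q, q[0]/np.cos(.14))
for p in((408,450),(245,434)):print("fence top edge",S@(onplane("top",f(*p),o+18*n,n)-o))
E
```

```text
foot [710.80458891 -85.01043258   0.        ] [427.81741756 -64.63071201   0.        ] 283.7200594911519
cons [array([733.95697359, 230.07049943,  46.        ]), array([448.15470234, 250.35653617,  46.        ])] 286.521310792457
key [644.12192225 196.18777419  56.        ]
book [[ 666.2 -135.1   24. ]
 [ 664.9 -260.    24. ]
 [ 470.2 -256.8   24. ]
 [ 473.6 -129.2   24. ]] [ 568.72100328 -195.2503785    24.        ] [np.float64(192.7669943238728), np.float64(124.97159576030307), np.float64(194.80194466237265), np.float64(127.66325692619544)]
len 315.78269838698435 0.7766316276365881
station o [568.92367608 -74.79288023   0.        ] x [0.07131325 0.99745397 0.        ] y [-0.99745397  0.07131325  0.        ] yaw 1.4994224978998505
key st [275.65336036 -55.68227925  56.        ]
b [ -53.2 -101.4   24. ]
b [-177.9 -109.    24. ]
b [-188.6   85.5   24. ]
b [-61.   91.2  24. ]
bookyaw rel 0.052637432957403314
bar foot [ 181.4833938  -130.75619049   25.57498377] 183.2765724831532
bar foot [178.2733649  123.2419263   25.12262041] 180.03482632499092
bar foot [175.37723081  11.66696188  24.71449171] 177.1100764670582
fence top edge [ 58.50495571 119.61494362  26.4224814 ]
fence top edge [175.09407538 118.63610405  42.85244108]
```

>>> servo_tool(
  rows=[
    [50,-20,0,0,0,5],
    [108,-45,20,0,0,10],
    [167,-69,40,0,0,15],
    [225,-93,60,0,0,22.3],
    [283,-117,80,0,0,22.3],
    [341,-141,100,0,0,22.3],
    [399,-165,110,0,0,22.3],
    [457,-190,110,0,0,22.3],
  ],
  jaw=100,
  newtons=20,
)

```text
time_s: 1.1
position: [563.4, -305.9, 128.2]
ee_rot: [[0.997, -0.073, -0.002], [-0.073, -0.997, 0.001], [-0.002, -0.001, -1.0]]
wrist_force: [0.5, -0.5, 0.4]
finger_gap: 0.611
grasp_force: 0.0
```

```bash
cat >> h.py <<'E'
O=np.array([569,-74.8,0]);X=np.array([.0713,.9975,0]);Y=np.array([-.9975,.0713,0]);S=np.array([X,Y,[0,0,1]])
def where():
    s=sensors.get_state();R=s['ee_rot'];print("t",round(s['time_s'],2),"st",np.round(S@(s['position']-O),1),"Rst",np.round(S@R,3).tolist(),"Fst",np.round(S@s['wrist_force'],2),"gap",round(s['finger_gap'],2));return s
def go(p,R=None):  # shift in tool axes to station point p
    s=where();d=S.T@np.array(p)+O-s['position'];print("shift",np.round(s['ee_rot'].T@d,1))
    if R is not None:
        from scipy.spatial.transform import Rotation as Q
        print("turn",np.round(Q.from_matrix(s['ee_rot'].T@S.T@np.array(R)).as_rotvec(degrees=True),2))
E
python3 - <<'E'
from h import *
go((-120,-126,60),np.array([[0,-1,0],[-1,0,0],[0,0,-1]]))
E
```

```text
t 1.1 st [-230.9  -10.9  128.2] Rst [[-0.001, -1.0, 0.001], [-1.0, 0.001, 0.002], [-0.002, -0.001, -1.0]] Fst [-0.49 -0.55  0.38] gap 0.61
shift [ 115.1 -111.    68. ]
turn [-0.03  0.12 -0.08]
```

>>> servo_tool(
  rows=[
    [40,-40,0,0,0,0],
    [80,-80,0,0,0,0],
    [115,-111,30,0,0,0],
    [115,-111,68,0,0,0],
    [115,-111,90,0,0,0],
    [115,-111,105,0,0,0],
    [115,-111,118,0,0,0],
    [115,-111,118,0,0,0],
  ],
)

```text
time_s: 2.1
position: [685.2, -205.5, 11.2]
ee_rot: [[0.997, -0.073, -0.001], [-0.073, -0.997, 0.0], [-0.001, -0.0, -1.0]]
wrist_force: [0.8, -1.1, -0.0]
finger_gap: 0.602
grasp_force: 0.0
```

```bash
python3 - <<'E'
from h import *
go((-120,-115,10),np.array([[0,-1,0],[-1,0,0],[0,0,-1]]))
im=read_camera("wrist");cv2.imwrite("pics/w1.png",im)
E
```

```text
t 2.1 st [-122.1 -125.2   11.2] Rst [[-0.002, -1.0, 0.0], [-1.0, 0.002, 0.001], [-0.001, -0.0, -1.0]] Fst [-1.05 -0.92 -0.05] gap 0.6
shift [-10.2  -2.1   1.2]
turn [-0.    0.05 -0.09]
```

View pics/w1.png

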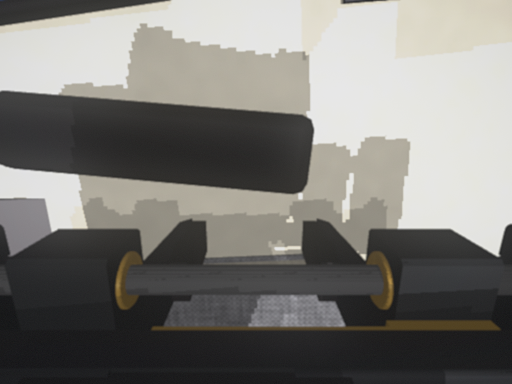

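The wrist view shows the fingers (cols ~195 and ~315, row ~235) between the stapler (rows 90–190) and the book (from row 255 down), clear of both. Next I push the book left.

>>> servo_tool(
  rows=[
    [-4,0,1,0,0,0],
    [-8,0,1,0,0,0],
    [-13,0,1,0,0,0],
    [-18,0,1,0,0,0],
    [-23,0,1,0,0,0],
    [-28,0,1,0,0,0],
    [-32,0,1,0,0,0],
    [-35,0,1,0,0,0],
  ],
)

```text
time_s: 3.15
position: [650.8, -202.4, 10.7]
ee_rot: [[0.997, -0.072, 0.0], [-0.072, -0.997, 0.0], [0.0, -0.0, -1.0]]
wrist_force: [3.8, -0.3, 2.6]
finger_gap: 0.611
grasp_force: 1.8
```

```bash
cat >> h.py <<'E'
def book(name,z=24,gmax=150,seen=((-1,999),)):
    im=read_camera("top");cv2.imwrite("pics/"+name,im);return im
E
python3 - <<'E'
from h import *
where()
im=book("top1.png");cv2.imwrite("pics/top1c.png",cv2.resize(im[135:275,190:400],None,fx=3.8,fy=3.8,interpolation=cv2.INTER_CUBIC))
E
```

```text
t 3.15 st [-121.4  -90.7   10.7] Rst [[-0.001, -1.0, 0.0], [-1.0, 0.001, -0.0], [0.0, -0.0, -1.0]] Fst [-0.01 -3.8   2.57] gap 0.61
```

View pics/top1c.png

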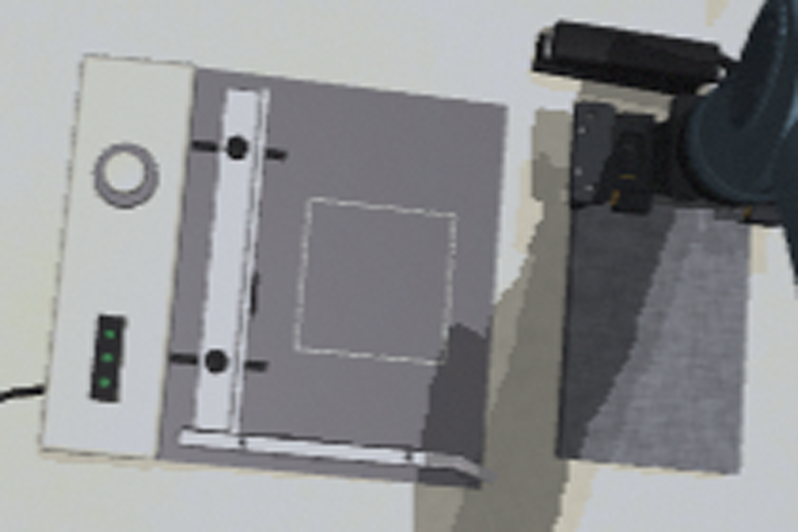

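The book has moved left and turned with the fingers. Its left edge now runs (577,460)–(738,473), close to parallel with the fence.

```bash
python3 - <<'E'
from h import *
f=lambda x,y:(190+(x+.5)/3.8-.5,135+(y+.5)/3.8-.5)
for p in((577,460),(738,473),(745,300)):print(S@(atz("top",f(*p),24)-O))
E
```

```text
[-62.50776781 116.02192297  24.        ]
[-177.68067231  114.95375506   24.        ]
[-177.18405461   -9.14656589   24.        ]
```

>>> servo_tool(
  rows=[
    [6,0,0,0,0,0],
    [10,0,-20,0,0,0],
    [10,0,-60,0,0,0],
    [10,10,-80,0,0,0],
  ],
)

```text
time_s: 3.7
position: [661.5, -212.9, 93.5]
ee_rot: [[0.997, -0.071, 0.003], [-0.071, -0.997, -0.0], [0.003, -0.0, -1.0]]
wrist_force: [0.3, -0.2, -0.3]
finger_gap: 0.608
grasp_force: 0.0
```

```bash
python3 - <<'E'
from h import *
s=where();print(np.round(s['q'],2))
c,n=np.cos(.14),np.sin(.14)
print("A");go((-205,17.5,80),np.array([[c,0,n],[0,-1,0],[n,0,-c]]))
print("B");go((-205,17.5,80),np.array([[-c,0,n],[0,1,0],[-n,0,-c]]))
E
```

```text
t 3.7 st [-131.2 -102.1   93.5] Rst [[0.0, -1.0, 0.0], [-1.0, -0.0, -0.003], [0.003, -0.0, -1.0]] Fst [-0.22 -0.35 -0.31] gap 0.61
[ 0.24  0.77  0.    1.5  -0.    0.87 -1.39]
A
t 3.7 st [-131.2 -102.1   93.5] Rst [[0.0, -1.0, 0.0], [-1.0, -0.0, -0.003], [0.003, -0.0, -1.0]] Fst [-0.22 -0.35 -0.31] gap 0.61
shift [-119.6   73.8   13.2]
turn [  6.42   6.18 -89.8 ]
B
t 3.7 st [-131.2 -102.1   93.5] Rst [[0.0, -1.0, 0.0], [-1.0, -0.0, -0.003], [0.003, -0.0, -1.0]] Fst [-0.22 -0.35 -0.31] gap 0.61
shift [-119.6   73.8   13.2]
turn [ 6.18 -6.42 89.88]
```

>>> servo_tool(
  rows=[
    [-15,9,0,0.7,0.7,-10],
    [-30,18,0,1.4,1.4,-20],
    [-45,28,0,2.1,2.1,-30],
    [-60,37,0,2.9,2.7,-40],
    [-75,46,0,3.6,3.4,-50],
    [-90,55,5,4.3,4.1,-60],
    [-105,65,10,5.0,4.8,-70],
    [-120,74,13,5.7,5.5,-80],
  ],
  jaw=0,
)

```text
time_s: 4.7
position: [533.5, -280.0, 77.4]
ee_rot: [[0.237, 0.971, 0.017], [0.963, -0.237, 0.126], [0.126, -0.014, -0.992]]
wrist_force: [-0.4, -0.8, -0.5]
finger_gap: 1.0
grasp_force: 0.0
```

```bash
cat >> h.py <<'E'
c,n=np.cos(.14),np.sin(.14)
UP=np.array([[c,0,n],[0,-1,0],[n,0,-c]])
E
python3 - <<'E'
from h import *
go((-205,17.5,10),UP)
E
```

```text
t 4.7 st [-207.2   20.8   77.4] Rst [[0.978, -0.167, 0.126], [-0.168, -0.986, -0.008], [0.126, -0.014, -0.992]] Fst [-0.8   0.38 -0.53] gap 1.0
shift [-5.8  3.8 67.2]
turn [ 0.49  0.72 -9.65]
```

>>> servo_tool(
  rows=[
    [-3,2,5,0.3,0.4,-5],
    [-6,4,20,0.5,0.7,-9.7],
    [-6,4,40,0.5,0.7,-9.7],
    [-6,4,58,0.5,0.7,-9.7],
    [-6,4,67,0.5,0.7,-9.7],
    [-6,4,67,0.5,0.7,-9.7],
  ],
)

```text
time_s: 5.45
position: [538.2, -276.1, 9.6]
ee_rot: [[0.074, 0.997, 0.01], [0.987, -0.075, 0.14], [0.14, -0.001, -0.99]]
wrist_force: [-0.0, -0.5, -0.8]
finger_gap: 1.0
grasp_force: 0.0
```

```bash
python3 - <<'E'
from h import *
go((-192,17.5,10),UP)
E
```

```text
t 5.45 st [-203.    16.4    9.6] Rst [[0.99, -0.003, 0.14], [-0.003, -1.0, 0.0], [0.14, -0.001, -0.99]] Fst [-0.51 -0.01 -0.79] gap 1.0
shift [11.  -1.2  1.1]
turn [-0.01 -0.02 -0.2 ]
```

>>> servo_tool(
  rows=[
    [5,-1,0.7,0,0,-0.2],
    [10,-1,1.4,0,0,-0.2],
    [15,-1,2.1,0,0,-0.2],
    [20,-1,2.8,0,0,-0.2],
    [26,-1,3.6,0,0,-0.2],
    [32,-1,4.5,0,0,-0.2],
    [38,-1,5.3,0,0,-0.2],
    [44,-1,6.2,0,0,-0.2],
  ],
)

```text
time_s: 6.45
position: [541.0, -232.0, 10.3]
ee_rot: [[0.071, 0.997, 0.011], [0.988, -0.072, 0.139], [0.139, 0.001, -0.99]]
wrist_force: [-0.5, -3.6, 2.7]
finger_gap: 1.002
grasp_force: 1.9
```

>>> servo_tool(
  rows=[
    [6,0,0.8,0,0,0],
    [12,0,1.7,0,0,0],
    [18,0,2.5,0,0,0],
    [24,0,3.4,0,0,0],
    [30,0,4.2,0,0,0],
    [36,0,5.0,0,0,0],
    [42,0,5.9,0,0,0],
    [48,0,6.7,0,0,0],
  ],
)

```text
time_s: 7.45
position: [544.3, -183.6, 10.3]
ee_rot: [[0.071, 0.997, 0.011], [0.988, -0.072, 0.139], [0.14, 0.001, -0.99]]
wrist_force: [-0.2, -3.2, 1.8]
finger_gap: 1.001
grasp_force: 1.7
```

```bash
python3 - <<'E'
from h import *
go((0,17.5,10),UP)
im=book("top2.png");cv2.imwrite("pics/top2c.png",cv2.resize(im[135:275,190:400],None,fx=3.8,fy=3.8,interpolation=cv2.INTER_CUBIC))
E
```

```text
t 7.45 st [-110.2   16.8   10.3] Rst [[0.99, -0.0, 0.14], [-0.0, -1.0, -0.001], [0.14, 0.001, -0.99]] Fst [-3.19 -0.07  1.83] gap 1.0
shift [109.1  -0.7  15.7]
turn [ 0.06  0.   -0.01]
```

View pics/top2c.png

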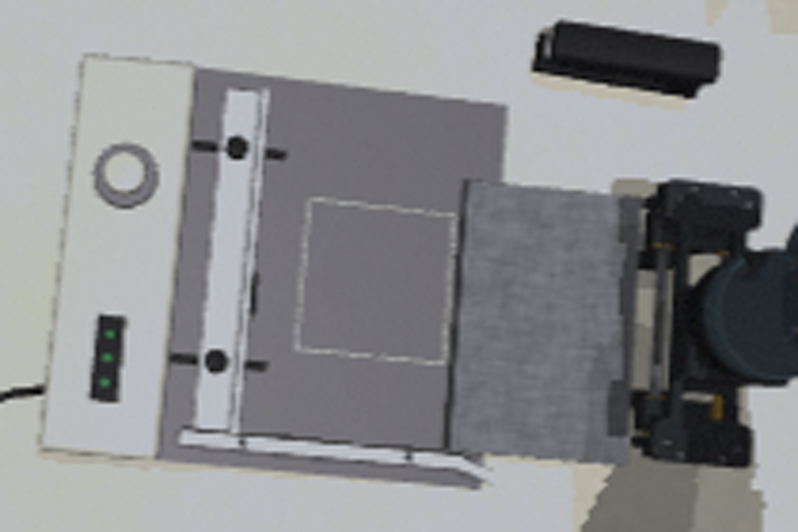

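```bash
python3 - <<'E'
from h import *
f=lambda x,y:(190+(x+.5)/3.8-.5,135+(y+.5)/3.8-.5)
for p,z in(((454,449),27.5),((460,453),27.5),((600,461),24.5),((472,181),27.5),((630,195),24.5)):print(S@(atz("top",f(*p),z)-O))
E
```

```text
[ 26.04759802 116.08053112  27.5       ]
[ 21.59164406 118.50608699  27.5       ]
[-78.81426817 115.26574239  24.5       ]
[ 26.69950273 -77.8066325   27.5       ]
[-89.62504757 -78.4414284   24.5       ]
```

>>> servo_tool(
  rows=[
    [6,0,0.8,0,0,0],
    [12,0,1.7,0,0,0],
    [18,0,2.5,0,0,0],
    [24,0,3.4,0,0,0],
    [30,0,4.2,0,0,0],
    [36,0,5.0,0,0,0],
    [42,0,5.9,0,0,0],
    [48,0,6.7,0,0,0],
  ],
)

```text
time_s: 8.5
position: [547.8, -135.2, 10.3]
ee_rot: [[0.071, 0.997, 0.011], [0.988, -0.071, 0.139], [0.14, 0.001, -0.99]]
wrist_force: [-1.3, -2.4, -0.3]
finger_gap: 1.0
grasp_force: 1.2
```

>>> servo_tool(
  rows=[
    [6,0,0.8,0,0,0],
    [12,0,1.7,0,0,0],
    [18,0,2.5,0,0,0],
    [24,0,3.4,0,0,0],
    [30,0,4.2,0,0,0],
    [36,0,5.0,0,0,0],
    [42,0,5.9,0,0,0],
    [48,0,6.7,0,0,0],
  ],
)

```text
time_s: 9.5
position: [551.3, -86.9, 10.4]
ee_rot: [[0.071, 0.997, 0.011], [0.988, -0.072, 0.139], [0.139, 0.001, -0.99]]
wrist_force: [0.4, -1.0, -1.2]
finger_gap: 1.0
grasp_force: 0.9
```

```bash
python3 - <<'E'
from h import *
go((39*c-10*n,17.5,39*n+10*c),UP)
E
```

```text
t 9.5 st [-13.3  16.8  10.4] Rst [[0.99, -0.0, 0.14], [-0.0, -1.0, -0.001], [0.139, 0.001, -0.99]] Fst [-0.94 -0.51 -1.25] gap 1.0
shift [50.7 -0.7  2.2]
turn [ 0.06  0.   -0.01]
```

>>> servo_tool(
  rows=[
    [5,0,0,0,0,0],
    [10,0,0,0,0,0],
    [15,0,0,0,0,0],
    [20,0,0,0,0,0],
    [25,0,0.5,0,0,0],
    [29,0,0.5,0,0,0],
    [33,0,1,0,0,0],
    [36,0,1,0,0,0],
  ],
)

```text
time_s: 10.5
position: [554.2, -51.7, 14.7]
ee_rot: [[0.071, 0.997, 0.012], [0.988, -0.072, 0.139], [0.139, 0.002, -0.99]]
wrist_force: [-1.3, -4.7, 4.0]
finger_gap: 1.0
grasp_force: 2.2
```

```bash
python3 - <<'E'
from h import *
where()
im=book("top3.png");cv2.imwrite("pics/top3c.png",cv2.resize(im[160:270,200:350],None,fx=5.3,fy=5.3,interpolation=cv2.INTER_CUBIC))
E
```

```text
t 10.5 st [21.9 16.4 14.7] Rst [[0.99, -0.001, 0.139], [-0.0, -1.0, -0.002], [0.139, 0.002, -0.99]] Fst [-4.77  0.98  4.03] gap 1.0
```

View pics/top3c.png

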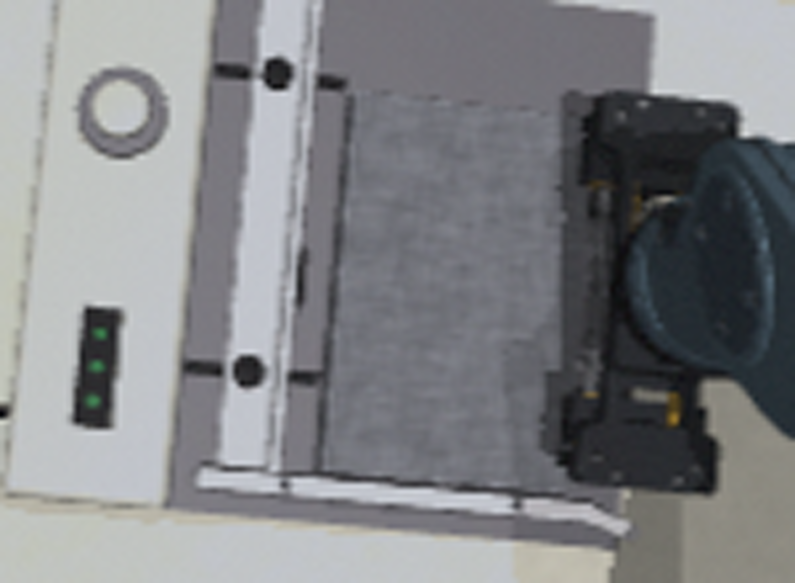

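The spine is about 6 px (~16 mm) short of the bar and parallel to it, with a small gap at the fence. I'll creep in from here.

>>> servo_tool(
  rows=[
    [1.5,0,0,0,0,0],
    [3,0,0,0,0,0],
    [4.5,0,0,0,0,0],
    [6,0,0,0,0,0],
    [7.5,0,0,0,0,0],
    [9,0,0,0,0,0],
  ],
)

```text
time_s: 11.3
position: [554.5, -43.1, 15.8]
ee_rot: [[0.071, 0.997, 0.011], [0.988, -0.072, 0.139], [0.139, 0.001, -0.99]]
wrist_force: [-1.2, -4.8, 3.0]
finger_gap: 1.002
grasp_force: 2.3
```

>>> servo_tool(
  rows=[
    [0.5,0,0,0,0,0],
    [1,0,0,0,0,0],
    [1.5,0,0,0,0,0],
    [2,0,0,0,0,0],
  ],
)

```text
time_s: 11.8
position: [554.7, -41.1, 16.0]
ee_rot: [[0.071, 0.997, 0.011], [0.988, -0.072, 0.139], [0.139, 0.001, -0.99]]
wrist_force: [-1.1, -4.9, 2.5]
finger_gap: 0.998
grasp_force: 2.4
```

>>> servo_tool(
  rows=[
    [0.5,0,0,0,0,0],
    [1,0,0,0,0,0],
    [1.5,0,0,0,0,0],
  ],
)

```text
time_s: 12.18
position: [554.8, -39.6, 16.2]
ee_rot: [[0.071, 0.997, 0.011], [0.988, -0.072, 0.139], [0.139, 0.001, -0.99]]
wrist_force: [-0.2, -5.1, 3.3]
finger_gap: 1.001
grasp_force: 2.4
```

>>> servo_tool(
  rows=[
    [0.4,0,0,0,0,0],
    [0.8,0,0,0,0,0],
    [1.2,0,0,0,0,0],
  ],
)

```text
time_s: 12.55
position: [554.8, -38.5, 16.4]
ee_rot: [[0.071, 0.997, 0.011], [0.988, -0.072, 0.139], [0.139, 0.001, -0.99]]
wrist_force: [-1.2, -4.8, 2.7]
finger_gap: 1.0
grasp_force: 2.4
```

>>> servo_tool(
  rows=[
    [0.4,0,0,0,0,0],
    [0.8,0,0,0,0,0],
    [1.2,0,0,0,0,0],
  ],
)

```text
time_s: 12.92
position: [554.9, -37.3, 16.6]
ee_rot: [[0.071, 0.997, 0.011], [0.988, -0.072, 0.139], [0.139, 0.001, -0.99]]
wrist_force: [-0.1, -5.9, 2.7]
finger_gap: 0.999
grasp_force: 2.4
```

>>> servo_tool(
  rows=[
    [0.3,0,0,0,0,0],
    [0.6,0,0,0,0,0],
    [0.6,0,0,0,0,0],
  ],
)

```text
time_s: 13.3
position: [554.9, -36.7, 16.6]
ee_rot: [[0.071, 0.997, 0.011], [0.988, -0.072, 0.139], [0.139, 0.001, -0.99]]
wrist_force: [-0.3, -4.4, 3.9]
finger_gap: 1.002
grasp_force: 2.3
```

```bash
python3 - <<'E'
from h import *
where()
im=book("top4.png");cv2.imwrite("pics/top4c.png",cv2.resize(im[175:260,230:290],None,fx=7,fy=7,interpolation=cv2.INTER_CUBIC))
E
```

```text
t 13.3 st [37.  16.7 16.6] Rst [[0.99, -0.001, 0.139], [-0.0, -1.0, -0.001], [0.139, 0.001, -0.99]] Fst [-4.45  0.01  3.85] gap 1.0
```

View pics/top4c.png

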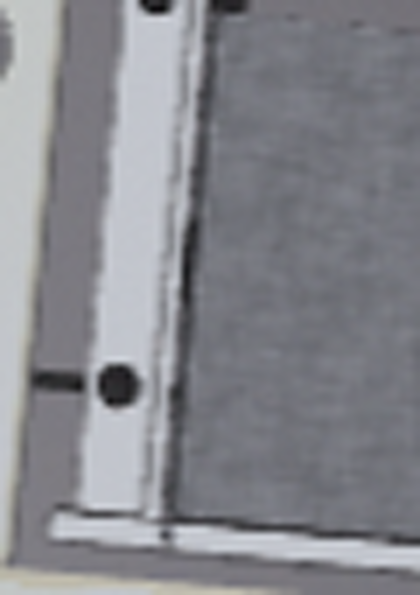

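The spine is now within about 1 px of the bar's face, with the feeler at (190,250) being covered. I'll keep creeping until the force rises.

>>> servo_tool(
  rows=[
    [0.4,0,0,0,0,0],
    [0.8,0,0,0,0,0],
    [0.8,0,0,0,0,0],
  ],
)

```text
time_s: 13.72
position: [555.0, -35.8, 16.8]
ee_rot: [[0.071, 0.997, 0.011], [0.988, -0.072, 0.139], [0.139, 0.001, -0.99]]
wrist_force: [-1.2, -4.5, 3.0]
finger_gap: 0.998
grasp_force: 2.3
```

>>> servo_tool(
  rows=[
    [0.4,0,0,0,0,0],
    [0.8,0,0,0,0,0],
    [0.8,0,0,0,0,0],
  ],
)

```text
time_s: 14.1
position: [555.1, -35.1, 16.9]
ee_rot: [[0.071, 0.997, 0.011], [0.988, -0.072, 0.139], [0.139, 0.001, -0.99]]
wrist_force: [0.1, -5.2, 3.2]
finger_gap: 1.001
grasp_force: 2.3
```

>>> servo_tool(
  rows=[
    [0.4,0,0,0,0,0],
    [0.8,0,0,0,0,0],
    [0.8,0,0,0,0,0],
  ],
)

```text
time_s: 14.48
position: [555.1, -34.3, 16.9]
ee_rot: [[0.071, 0.997, 0.011], [0.988, -0.072, 0.139], [0.139, 0.001, -0.99]]
wrist_force: [-0.7, -6.0, 3.7]
finger_gap: 1.001
grasp_force: 2.3
```

>>> servo_tool(
  rows=[
    [0.4,0,0,0,0,0],
    [0.8,0,0,0,0,0],
    [0.8,0,0,0,0,0],
  ],
)

```text
time_s: 14.85
position: [555.2, -33.5, 17.0]
ee_rot: [[0.071, 0.997, 0.011], [0.988, -0.072, 0.139], [0.139, 0.001, -0.99]]
wrist_force: [-1.1, -4.2, 3.2]
finger_gap: 1.002
grasp_force: 2.3
```

>>> servo_tool(
  rows=[
    [0.4,0,0,0,0,0],
    [0.8,0,0,0,0,0],
    [0.8,0,0,0,0,0],
  ],
)

```text
time_s: 15.22
position: [555.2, -32.7, 17.1]
ee_rot: [[0.071, 0.997, 0.011], [0.988, -0.072, 0.139], [0.139, 0.001, -0.99]]
wrist_force: [0.4, -4.7, 1.2]
finger_gap: 1.0
grasp_force: 2.3
```

>>> servo_tool(
  rows=[
    [0.4,0,0,0,0,0],
    [0.8,0,0,0,0,0],
    [0.8,0,0,0,0,0],
  ],
)

```text
time_s: 15.6
position: [555.3, -32.0, 17.3]
ee_rot: [[0.071, 0.997, 0.011], [0.988, -0.072, 0.139], [0.139, 0.001, -0.99]]
wrist_force: [0.3, -5.4, 2.3]
finger_gap: 1.001
grasp_force: 2.4
```

>>> servo_tool(
  rows=[
    [0.4,0,0,0,0,0],
    [0.8,0,0,0,0,0],
    [0.8,0,0,0,0,0],
  ],
)

```text
time_s: 15.98
position: [555.2, -31.9, 17.3]
ee_rot: [[0.072, 0.997, 0.011], [0.988, -0.072, 0.138], [0.138, 0.001, -0.99]]
wrist_force: [-0.2, -6.8, 3.0]
finger_gap: 1.0
grasp_force: 3.1
```

>>> servo_tool(
  rows=[
    [0.4,0,0,0,0,0],
    [0.8,0,0,0,0,0],
    [0.8,0,0,0,0,0],
  ],
)

```text
time_s: 16.35
position: [555.2, -31.8, 17.3]
ee_rot: [[0.072, 0.997, 0.011], [0.988, -0.073, 0.137], [0.138, 0.001, -0.99]]
wrist_force: [-0.3, -7.3, 3.4]
finger_gap: 1.001
grasp_force: 3.9
```

>>> servo_tool(
  rows=[
    [0.4,0,0,0,0,0],
    [0.8,0,0,0,0,0],
    [0.8,0,0,0,0,0],
  ],
)

```text
time_s: 16.73
position: [555.1, -31.8, 17.3]
ee_rot: [[0.072, 0.997, 0.01], [0.988, -0.073, 0.136], [0.137, 0.0, -0.991]]
wrist_force: [-1.7, -10.3, 2.5]
finger_gap: 1.001
grasp_force: 4.7
```

```bash
cat >> h.py <<'E'
SIDE=np.array([[0,-c,n],[-1,0,0],[0,-n,-c]])
def sl(s,y,h): return (s*c-h*n,y,s*n+h*c)
E
python3 - <<'E'
from h import *
where()
im=book("top5.png");cv2.imwrite("pics/top5c.png",cv2.resize(im[165:265,230:300],None,fx=6,fy=6,interpolation=cv2.INTER_CUBIC))
E
```

```text
t 16.73 st [41.9 16.9 17.3] Rst [[0.991, -0.002, 0.137], [-0.002, -1.0, -0.001], [0.137, 0.0, -0.991]] Fst [-10.39   0.96   2.53] gap 1.0
```

View pics/top5c.png

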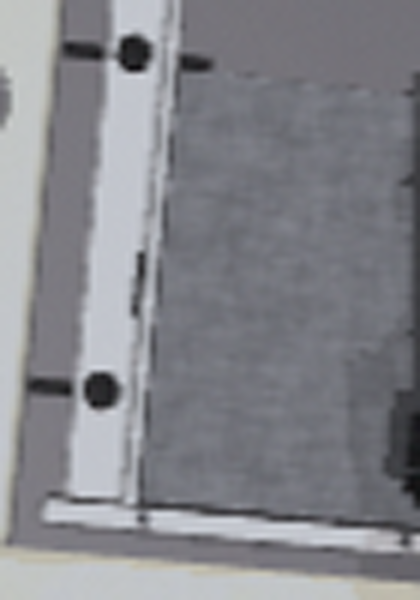

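The spine lies flush on the bar along its whole length, and the feeler tab has been pushed back into the bar (138,280). There is still a small gap at the fence. I'll retract and go round to the right side.

>>> servo_tool(
  rows=[
    [-2,0,0,0,0,0],
    [-6,0,0,0,0,0],
    [-15,0,0,0,0,0],
    [-20,0,-30,0,0,0],
    [-20,0,-70,0,0,0],
    [-10,20,-95,0,0,9],
    [0,50,-95,0,0,19],
    [10,80,-95,0,0,29],
  ],
  jaw=100,
)

```text
time_s: 17.77
position: [635.6, -38.1, 113.5]
ee_rot: [[0.55, 0.835, 0.011], [0.826, -0.546, 0.14], [0.123, -0.067, -0.99]]
wrist_force: [0.3, -0.5, -0.5]
finger_gap: 0.607
grasp_force: 0.0
```

```bash
python3 - <<'E'
from h import *
s=where();print(s['q'])
go(sl(112,-108,90),SIDE)
E
```

```text
t 17.77 st [ 41.4 -63.8 113.5] Rst [[0.863, -0.485, 0.14], [-0.49, -0.872, -0.001], [0.123, -0.067, -0.99]] Fst [-0.44 -0.38 -0.46] gap 0.61
[ 0.30153261  0.69444546 -0.34715252  1.64543135  0.10767806  0.8276602
 -0.62492461]
t 17.77 st [ 41.4 -63.8 113.5] Rst [[0.863, -0.485, 0.14], [-0.49, -0.872, -0.001], [0.123, -0.067, -0.99]] Fst [-0.44 -0.38 -0.46] gap 0.61
shift [69.7 11.5 16.7]
turn [ 2.000e-02 -8.000e-02  6.067e+01]
```

>>> servo_tool(
  rows=[
    [12,2,3,0,0,10.2],
    [24,4,6,0,0,20.4],
    [36,6,9,0,0,30.6],
    [48,8,12,0,0,40.8],
    [60,10,15,0,0,51],
    [70,11.5,17,0,0,60.7],
    [70,11.5,17,0,0,60.7],
  ],
)

```text
time_s: 18.65
position: [682.7, 17.3, 103.6]
ee_rot: [[0.998, -0.062, 0.01], [-0.063, -0.988, 0.14], [0.001, -0.14, -0.99]]
wrist_force: [-0.2, 1.1, 0.2]
finger_gap: 0.607
grasp_force: 0.0
```

```bash
python3 - <<'E'
from h import *
go(sl(112,-104,10),SIDE)
im=book("top6.png")
E
```

```text
t 18.65 st [ 100.  -106.8  103.6] Rst [[0.008, -0.99, 0.14], [-1.0, -0.009, -0.0], [0.001, -0.14, -0.99]] Fst [1.04 0.27 0.2 ] gap 0.61
shift [-2.9  1.5 78.7]
turn [-0.03 -0.    0.49]
```

>>> servo_tool(
  rows=[
    [0,1.5,15,0,0,0.5],
    [0,1.5,40,0,0,0.5],
    [0,1.5,62,0,0,0.5],
    [0,1.5,74,0,0,0.5],
    [0,1.5,78,0,0,0.5],
    [-4,1.5,78,0,0,0.5],
    [-8,1.5,78,0,0,0.5],
    [-12,1.5,78,0,0,0.5],
  ],
)

```text
time_s: 19.7
position: [671.8, 26.0, 27.4]
ee_rot: [[0.997, -0.074, 0.012], [-0.075, -0.987, 0.139], [0.002, -0.139, -0.99]]
wrist_force: [-0.1, 0.4, -0.1]
finger_gap: 0.607
grasp_force: 0.0
```

>>> servo_tool(
  rows=[
    [-1,0,0,0,0,0],
    [-2,0,0,0,0,0],
    [-3,0,0,0,0,0],
    [-4,0,0,0,0,0],
  ],
)

```text
time_s: 20.2
position: [667.8, 26.4, 26.7]
ee_rot: [[0.997, -0.074, 0.011], [-0.075, -0.987, 0.139], [0.001, -0.139, -0.99]]
wrist_force: [0.4, -0.2, 0.2]
finger_gap: 0.609
grasp_force: 0.0
```

```bash
python3 - <<'E'
from h import *
go(sl(112,-89,10),SIDE)
E
```

```text
t 20.2 st [108.  -91.3  26.7] Rst [[-0.004, -0.99, 0.139], [-1.0, 0.004, -0.001], [0.001, -0.139, -0.99]] Fst [-0.18 -0.43  0.17] gap 0.61
shift [-2.3 -1.3  1.4]
turn [ 0.01 -0.07 -0.21]
```

>>> servo_tool(
  rows=[
    [-0.7,0,0,0,0,-0.2],
    [-1.4,0,0,0,0,-0.2],
    [-2.1,0,0,0,0,-0.2],
    [-2.8,0,0,0,0,-0.2],
  ],
)

```text
time_s: 20.7
position: [665.3, 26.3, 26.8]
ee_rot: [[0.997, -0.071, 0.012], [-0.072, -0.988, 0.139], [0.002, -0.139, -0.99]]
wrist_force: [1.6, -0.5, -0.7]
finger_gap: 0.608
grasp_force: 0.8
```

>>> servo_tool(
  rows=[
    [-0.5,0,0,0,0,0],
    [-1,0,0,0,0,0],
    [-1.5,0,0,0,0,0],
  ],
)

```text
time_s: 21.08
position: [663.6, 26.5, 26.8]
ee_rot: [[0.997, -0.071, 0.011], [-0.072, -0.988, 0.139], [0.001, -0.139, -0.99]]
wrist_force: [1.4, -0.7, -1.1]
finger_gap: 0.605
grasp_force: 1.0
```

>>> servo_tool(
  rows=[
    [-0.5,0,0,0,0,0],
    [-1,0,0,0,0,0],
    [-1.2,0,0,0,0,0],
  ],
)

```text
time_s: 21.45
position: [663.4, 26.3, 27.1]
ee_rot: [[0.997, -0.071, 0.014], [-0.072, -0.988, 0.138], [0.004, -0.139, -0.99]]
wrist_force: [5.4, -2.4, -2.0]
finger_gap: 0.609
grasp_force: 2.7
```

>>> servo_tool(
  rows=[
    [-0.4,0,0,0,0,0],
    [-0.8,0,0,0,0,0],
    [-0.8,0,0,0,0,0],
  ],
)

```text
time_s: 21.82
position: [663.4, 26.1, 27.4]
ee_rot: [[0.997, -0.071, 0.015], [-0.073, -0.988, 0.138], [0.005, -0.139, -0.99]]
wrist_force: [5.4, -2.1, -2.1]
finger_gap: 0.608
grasp_force: 3.2
```

>>> servo_tool(
  rows=[
    [-0.4,0,0,0,0,0],
    [-0.8,0,0,0,0,0],
    [-0.8,0,0,0,0,0],
  ],
)

```text
time_s: 22.2
position: [663.4, 26.1, 27.7]
ee_rot: [[0.997, -0.071, 0.017], [-0.073, -0.988, 0.138], [0.007, -0.139, -0.99]]
wrist_force: [8.8, -1.9, -1.8]
finger_gap: 0.606
grasp_force: 3.9
```

>>> servo_tool(
  rows=[
    [2,0,0,0,0,0],
    [4,0,0,0,0,0],
    [14,0,0,0,0,0],
    [18,0,-25,0,0,0],
    [18,0,-70,0,0,0],
    [30,20,-95,0,0,0],
    [60,60,-95,0,0,0],
    [80,100,-95,0,0,0],
  ],
)

```text
time_s: 23.2
position: [733.5, -91.2, 107.4]
ee_rot: [[0.998, -0.069, 0.011], [-0.07, -0.988, 0.14], [0.002, -0.14, -0.99]]
wrist_force: [0.9, -0.4, -0.9]
finger_gap: 0.607
grasp_force: 0.0
```

```bash
python3 - <<'E'
from h import *
where()
im=book("top7.png");si=read_camera("side");cv2.imwrite("pics/side7.png",si)
a=cv2.resize(im[160:265,225:325],(560,588),interpolation=cv2.INTER_CUBIC)
b=cv2.resize(si[150:250,200:350],(240,160),interpolation=cv2.INTER_CUBIC)
o=np.zeros((588,800,3),np.uint8);o[:,:560]=a;o[:160,560:]=b
cv2.imwrite("pics/c7.png",o)
E
```

```text
t 23.2 st [  -4.6 -165.2  107.4] Rst [[0.001, -0.99, 0.14], [-1.0, -0.001, -0.001], [0.002, -0.14, -0.99]] Fst [-0.31 -0.97 -0.88] gap 0.61
```

View pics/c7.png

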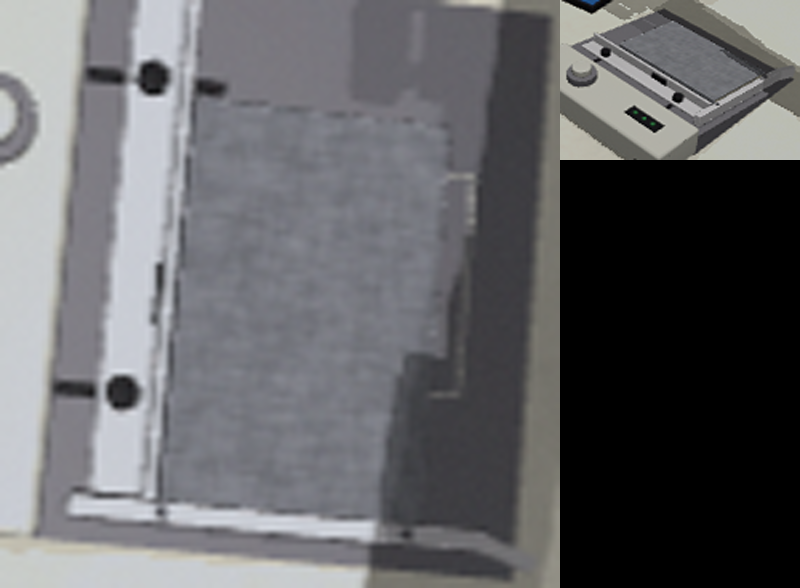

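The book lies in the corner, flush along the bar and the fence, with the feeler in. The stapler and the rest are untouched. A light touch on the fore-edge will confirm it is home.

>>> servo_tool(
  rows=[
    [-23,2,0,0,0,-10.3],
    [-46,4,0,0,0,-20.6],
    [-69,6,0,0,0,-30.9],
    [-92,8,0,0,0,-41.2],
    [-115,10,0,0,0,-51.5],
    [-138,12,0,0,0,-61.8],
    [-161,14,0,0,0,-72.1],
    [-184,15,0,0,0,-82.4],
  ],
  jaw=0,
)

```text
time_s: 24.3
position: [546.8, -91.8, 104.7]
ee_rot: [[0.196, 0.981, 0.01], [0.971, -0.195, 0.139], [0.139, -0.017, -0.99]]
wrist_force: [-0.9, 0.0, -0.0]
finger_gap: 1.002
grasp_force: 0.0
```

```bash
python3 - <<'E'
from h import *
go(sl(25,21,10),UP)
E
```

```text
t 24.3 st [-18.5  20.9 104.7] Rst [[0.982, -0.125, 0.14], [-0.126, -0.992, -0.0], [0.139, -0.017, -0.99]] Fst [-0.04  0.87 -0.05] gap 1.0
shift [28.5 -3.7 96.2]
turn [ 0.01 -0.01 -7.23]
```

>>> servo_tool(
  rows=[
    [10,-1,10,0,0,-7.2],
    [28,-3.7,40,0,0,-7.2],
    [28,-3.7,70,0,0,-7.2],
    [28,-3.7,90,0,0,-7.2],
    [28,-3.7,96,0,0,-7.2],
    [33,-3.7,96,0,0,-7.2],
    [38,-3.7,96,0,0,-7.2],
    [43,-3.7,96,0,0,-7.2],
  ],
)

```text
time_s: 25.3
position: [554.6, -36.4, 16.4]
ee_rot: [[0.078, 0.997, 0.012], [0.987, -0.079, 0.139], [0.139, 0.002, -0.99]]
wrist_force: [0.1, 0.5, 0.6]
finger_gap: 1.005
grasp_force: 0.0
```

```bash
python3 - <<'E'
from h import *
go(sl(43.5,21,10),UP)
E
```

```text
t 25.3 st [37.3 17.1 16.4] Rst [[0.99, -0.007, 0.139], [-0.007, -1.0, -0.003], [0.139, 0.002, -0.99]] Fst [ 0.5  -0.03  0.58] gap 1.0
shift [ 4.3 -3.9  1.1]
turn [ 0.14  0.01 -0.4 ]
```

>>> servo_tool(
  rows=[
    [0.8,-2,0.5,0,0,-0.4],
    [1.6,-3.5,0.5,0,0,-0.4],
    [2.4,-3.5,0.5,0,0,-0.4],
    [3,-3.5,0.5,0,0,-0.4],
    [3.6,-3.5,0.5,0,0,-0.4],
  ],
)

```text
time_s: 25.92
position: [550.7, -32.9, 15.6]
ee_rot: [[0.071, 0.997, 0.011], [0.988, -0.072, 0.139], [0.139, 0.001, -0.99]]
wrist_force: [-0.3, -0.4, -0.8]
finger_gap: 0.999
grasp_force: 0.0
```

>>> servo_tool(
  rows=[
    [0.4,0,0,0,0,0],
    [0.8,0,0,0,0,0],
    [0.8,0,0,0,0,0],
  ],
)

```text
time_s: 26.3
position: [550.7, -32.0, 15.7]
ee_rot: [[0.071, 0.997, 0.011], [0.988, -0.072, 0.139], [0.139, 0.001, -0.99]]
wrist_force: [-0.2, 0.4, -0.3]
finger_gap: 0.998
grasp_force: 0.0
```

>>> servo_tool(
  rows=[
    [0.4,0,0,0,0,0],
    [0.8,0,0,0,0,0],
    [0.8,0,0,0,0,0],
  ],
)

```text
time_s: 26.68
position: [550.8, -31.8, 15.7]
ee_rot: [[0.071, 0.997, 0.011], [0.988, -0.072, 0.138], [0.139, 0.001, -0.99]]
wrist_force: [0.2, -2.6, -0.4]
finger_gap: 1.002
grasp_force: 1.2
```

>>> servo_tool(
  rows=[
    [0.4,0,0,0,0,0],
    [0.8,0,0,0,0,0],
    [0.8,0,0,0,0,0],
  ],
)

```text
time_s: 27.05
position: [550.7, -31.3, 15.8]
ee_rot: [[0.072, 0.997, 0.011], [0.988, -0.072, 0.138], [0.138, 0.001, -0.99]]
wrist_force: [-1.0, -5.1, -1.3]
finger_gap: 1.0
grasp_force: 2.6
```

>>> servo_tool(
  rows=[
    [-2,0,0,0,0,0],
    [-5,0,0,0,0,0],
    [-14,0,0,0,0,0],
    [-18,0,-25,0,0,0],
    [-18,0,-75,0,0,0],
    [0,0,-115,0,0,0],
    [30,20,-130,0,3,0],
    [80,40,-130,0,6,0],
  ],
  jaw=255,
)

```text
time_s: 28.05
position: [596.6, 25.9, 157.4]
ee_rot: [[0.072, 0.997, 0.022], [0.968, -0.075, 0.241], [0.242, 0.004, -0.97]]
wrist_force: [0.7, 0.3, -0.5]
finger_gap: 0.117
grasp_force: 0.0
```

```bash
python3 - <<'E'
from h import *
DOWN=np.array([[1,0,0],[0,-1,0],[0,0,-1.]])
s=where();print(s['q'])
go((276,-55,85),DOWN)
E
```

```text
t 28.05 st [102.4 -20.3 157.4] Rst [[0.97, -0.004, 0.242], [-0.003, -1.0, -0.005], [0.242, 0.004, -0.97]] Fst [ 0.32 -0.67 -0.47] gap 0.12
[ 0.42739013  0.61946876 -0.57093842  1.74345987  0.10472212  0.82535238
 -0.19376978]
t 28.05 st [102.4 -20.3 157.4] Rst [[0.97, -0.004, 0.242], [-0.003, -1.0, -0.005], [0.242, 0.004, -0.97]] Fst [ 0.32 -0.67 -0.47] gap 0.12
shift [151.   33.7 112.4]
turn [  0.24 -14.02  -0.21]
```

>>> servo_tool(
  rows=[
    [30,8,10,0,-4,0],
    [65,17,30,0,-9,0],
    [100,26,55,0,-14,0],
    [130,32,85,0,-14,0],
    [151,34,108,0,-14,0],
    [151,34,112,0,-14,0],
    [151,34,112,0,-14,0],
  ],
)

```text
time_s: 28.92
position: [641.5, 196.5, 83.7]
ee_rot: [[0.073, 0.997, 0.001], [0.997, -0.073, -0.001], [-0.001, 0.001, -1.0]]
wrist_force: [-0.1, -0.2, 0.7]
finger_gap: 0.002
grasp_force: 0.0
```

```bash
python3 - <<'E'
from h import *
DOWN=np.array([[1,0,0],[0,-1,0],[0,0,-1.]])
go((276,-55,70),DOWN)
E
```

```text
t 28.93 st [275.8 -53.   83.7] Rst [[1.0, -0.001, -0.001], [-0.001, -1.0, -0.001], [-0.001, 0.001, -1.0]] Fst [-0.25  0.1   0.67] gap 0.0
shift [ 0.3  2.  13.7]
turn [ 0.04  0.06 -0.08]
```

>>> servo_tool(
  rows=[
    [0,2,4,0,0,0],
    [0,2,8,0,0,0],
    [0,2,12,0,0,0],
    [0,2,15,0,0,0],
    [0,2,18,0,0,0],
  ],
)

```text
time_s: 29.55
position: [643.3, 198.0, 65.7]
ee_rot: [[0.072, 0.997, 0.001], [0.997, -0.072, -0.0], [-0.0, 0.001, -1.0]]
wrist_force: [-2.0, -1.6, 2.3]
finger_gap: 0.005
grasp_force: 1.5
```

>>> servo_tool(
  rows=[
    [0,0,1,0,0,0],
    [0,0,2,0,0,0],
    [0,0,3,0,0,0],
    [0,0,3,0,0,0],
  ],
)

```text
time_s: 30.05
position: [643.3, 198.1, 62.8]
ee_rot: [[0.072, 0.997, 0.001], [0.997, -0.072, -0.0], [-0.0, 0.001, -1.0]]
wrist_force: [-2.4, -1.2, 4.9]
finger_gap: 0.003
grasp_force: 2.3
```

>>> servo_tool(
  rows=[
    [0,0,0.7,0,0,0],
    [0,0,1.4,0,0,0],
    [0,0,2,0,0,0],
    [0,0,2,0,0,0],
  ],
)

```text
time_s: 30.55
position: [643.4, 198.1, 62.4]
ee_rot: [[0.072, 0.997, 0.001], [0.997, -0.072, -0.001], [-0.0, 0.001, -1.0]]
wrist_force: [-6.6, -3.9, 16.4]
finger_gap: 0.003
grasp_force: 8.0
```

>>> servo_tool(
  rows=[
    [0,0,0.7,0,0,0],
    [0,0,1.4,0,0,0],
    [0,0,1.4,0,0,0],
  ],
)

```text
time_s: 30.92
position: [643.4, 198.2, 62.2]
ee_rot: [[0.072, 0.997, 0.001], [0.997, -0.072, -0.001], [-0.001, 0.001, -1.0]]
wrist_force: [-9.5, -5.3, 24.7]
finger_gap: 0.007
grasp_force: 12.6
```

The key has bottomed: it stalled at z 62.3 while the force rose well past 5 N. Next I release it, straight up.

>>> servo_tool(
  rows=[
    [0,0,-3,0,0,0],
    [0,0,-8,0,0,0],
    [0,0,-20,0,0,0],
    [0,0,-50,0,0,0],
    [0,0,-90,0,0,0],
    [0,0,-120,0,0,0],
    [50,0,-130,0,0,0],
    [100,0,-130,0,0,0],
  ],
)

```text
time_s: 31.92
position: [651.7, 299.3, 191.6]
ee_rot: [[0.073, 0.997, 0.004], [0.997, -0.073, 0.002], [0.002, 0.004, -1.0]]
wrist_force: [0.9, -0.8, 0.1]
finger_gap: 0.007
grasp_force: 0.0
```

```bash
python3 - <<'E'
from h import *
where()
a=cv2.imread("pics/top7.png");b=book("top8.png");r=cv2.imread("pics/top0.png")
# book region stable? stapler/mug/tape regions unchanged vs start?
for nm,(y0,y1,x0,x1),ref in(("book/bar/fence",(175,258,245,296),a),("stapler",(138,165,326,384),r),("mug",(155,200,120,170),r),("tape",(205,262,105,170),r)):
    d=cv2.absdiff(cv2.cvtColor(b,6),cv2.cvtColor(ref,6))[y0:y1,x0:x1];print(nm,(d>30).sum(),d.size,np.argwhere(d>30).mean(0) if (d>30).any() else "")
f=lambda p:p
g=cv2.cvtColor(b,6);print(g[215,238:300:2]);ga=cv2.cvtColor(a,6);print(ga[215,238:300:2])
print(g[240:262,275],ga[240:262,275])
E
```

```text
t 31.93 st [379.1 -55.8 191.6] Rst [[1.0, -0.002, 0.002], [-0.002, -1.0, -0.004], [0.002, 0.004, -1.0]] Fst [-0.76 -0.98  0.06] gap 0.01
book/bar/fence 1300 4233 [64.16461538 16.64461538]
stapler 0 1566 
mug 1208 2250 [19.0513245  31.16804636]
tape 296 3705 [ 9.60810811 57.98648649]
[ 62  56  62 129 144 142 141  67 151  74 121 122 115 123 122 126 116 121
 119 117 118 116 119 121 124 118 118 116 120 117 113]
[128 127 126 189 205 204 204 133 204  98 123 122 117 125 124 126 118 120
 120 118 121 116 121 122 127 122 117 118 123 117 115]
[80 84 83 79 78 75 74 79 80 77 75 63 83 63 63 46 50 58 60 65 69 73] [124 129 125 121 119 114 113 121 124 124 124 102 203 204 204 115 108 124
 125 124 186 202]
```

```bash
python3 -c "
from rig import order
print(order.hand_in())"
```

```text
the job is handed in; nothing more can be done
None
```

The grey book lies flat in the corner, home against the stop bar and flush along the fence, and I pressed the write key right down, let go and handed the job in at about 32 s; the stapler was confirmed unmoved, while the arm and its shadow blocked a last camera check on the mug and tape dispenser, though nothing came near them.

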